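# Fetch the spare relay module from behind the bolted door of a switch cabinet

### The arm

A 6-joint arm with a two-finger parallel gripper is mounted at the origin on a cart in front of the work surface, level with it; the furniture and walls round the work are solid. World frame = base frame: x ahead of the robot, y to its left, z up, the work surface at z = 0. Lengths are in m, angles in rad, forces in N, time in s.
With the tool pointing down it reaches from about 0.35 to 0.85 m from the base axis. Payload 8.1 kg.
Tool frame: the origin (TCP) lies between the finger pads; the fingertips stand 11 mm ahead of it and the grasp point (between the pads) lies 8 mm behind it (tips_ahead is the z of the fingertips in the tool frame, in m); z points along the fingers, y is the line along which they close (so a half turn about z gives the same grasp; the last joint's range is limited). The gripper opens to 93 mm and grips with 3 to 60 N. Pads are 15 mm wide; open, the fingers measure 128 mm over their backs; the gripper's body (75 mm by 188 mm) begins 65 mm behind the grasp point.
Start: joints at [1.248, 0.13, 1.488, -0, 1.523, -0.085], TCP at [0.141, 0.583, 0.23] pointing down, gripper open.
Joint ranges: [-2.96, 2.96], [-0.89, 2.26], [0.02, 2.5], [-1.34, 4.48], [0, 2.73], [-2.66, 2.66]. Speed limits (rad/s): [2.39, 2.39, 2.79, 3.14, 3.14, 3.14].

### API

Orientations are given as a rotation vector (axis times angle).
In Python, from plant import read_state, read_camera, close_job, tips_ahead gives the robot as it stands. The module is installed in compiled form; this text tells all that it offers.
- The arm moves only by the tool move_arm, never from a script. Its argument "plan" is a list of rows, each a list of 7 numbers: the turn, a rotation vector about the tool's x, y, z in units of 6 degrees (1.0 is 6 degrees), then the shift along the tool's x, y, z in units of 25 mm (1.0 is 25 mm), then the finger opening in mm, from 0 to 93. A call has exactly 10 rows; each row shifts and turns the commanded pose from where the row before left it, along the tool's axes as they then stand; what a row does not reach is not made up. A row lasts 1/10 s, in which the tool goes at most 50 mm and 8.59 degrees, less where a joint would pass 70% of its speed; a pose out of reach is approached as far as the arm can. A call is refused whole if a number of a shift passes 1 or a number of a turn 1, either way. A call with a gripper value outside its range is refused whole. The fingers move at their own pace and stop on an object; "force" is the grip in N (left out, the last holds). Time passes only in rows, so rows that do not move let the fingers close, or fill a call up. It gives the time, the measured TCP pose, the force, the opening and the grip force at its end, in the units of the state.
- read_state(): the state, without advancing time (a new reading comes with each control period).
- read_camera(name): name is "side" or "top"; returns a dict with "frame" (384x512x3 uint8, red, green, blue), "z_map" (384x512 float32, m along the optical axis (not along the pixel's ray), 0 where there is no reading), "fx", "fy", "cx", "cy" (pixels), "distortion" ([k1, k2, p1, p2, k3] as OpenCV has them; the pictures are not rectified), "rvec" (rotation vector, rad) and "tvec" (3), from world to camera coordinates, as OpenCV has them. Camera axes: x right, y down, z forward; pixel columns grow to the right and rows downward; lengths in m; the calibration is good to about 2 mm. A picture is of the moment at which its call begins.
- close_job(): hands the job in; it is judged then, once.
The state is a dict: "t": time; "q": joint angles; "dq": joint speeds; "joint_torque": joint torques, N m; "tool_pos": TCP position; "orientation": TCP orientation; "force": force on the tool from outside, world axes, zero at the start; "wrist_torque": the same for the moment, N m; "opening": finger opening in m; "gripper_force": force on a finger pad.
Only numpy, scipy, OpenCV 4.12 (cv2) and the standard library are available. Lean on these libraries where they do the work, as an engineer would, in place of code of your own. Each camera call takes 0.05 s, during which the arm holds its last target. There are 200 camera calls.

### The job

The spare relay module is clipped to the inside of the left door of the small two-door switch cabinet. Open the overlapping right door, lift the flush bolt that it covers on the edge of the left door, swing the left door open too, pull the module up out of its spring clip and put it gently down in the black tray. Leave both doors standing wide open (about square to the cabinet or further) and do not disturb the spray can, the flux bottle or the solder spool.

Things in the scene. Friction and masses are not known exactly. Their poses are not given: they have to be found in the camera images.
- cabinet: Light grey sheet-metal switch cabinet, fixed, 300 wide (y), 230 high, body 120 deep. Origin: on the bench, in the plane of its front opening, midway across; +x points into the cabinet, +y to the passive door's side, z up. The doors' outer faces are at x = -32 mm, from z = 40 to 228 mm, over a 37 mm high plinth; flat roof at z = 230. Closed, the doors' inner faces are at x = -2 mm.
- active_door (a joint): Right (active) door, hinged on its right edge: 0 closed, grows as it swings toward the robot, 1.57 square to the cabinet, stop at 1.75 rad. Its outer skin laps over the edge and bolt of the other door, which cannot open first. Stiff hinge (0.15 N m): it stays where it is left. It may start up to 0.2 rad ajar.
- active_hinge (a point): On the active door's vertical hinge axis (x = -32, y = -150 mm in the cabinet's frame), at the top of the door. The leaf is 30 mm thick up to 126 mm from the hinge; from there to 182 mm only its 3 mm outer skin goes on.
- pull_bar (a point): Middle of the active door's upright black pull bar, 90 mm long, about 10 mm thick, 35 mm in front of the outer face, 110 mm from the hinge; it turns with the door. The bar's upper end is 15 mm below the door's top edge, the point 60 mm below it. Take the bar near its upper end from above, one finger on each side along the door's face.
- flush_bolt (a joint): Upright flush bolt on the recessed edge strip of the passive door: 0 fully down (tip 12 mm deep in the strike hole of the plinth), grows as it is lifted, stop at 0.018 m. Clear of the hole from 0.0125 m. Friction (3 N) keeps it where it is left; the passive door cannot move while it is down. It may start lifted by up to 0.003 m.
- bolt_knob (a point): Middle of the bolt's black upright knob, 12 mm thick, 38 mm high, with a 14 mm collar on top; it moves with the bolt. Axis 150 mm from the passive hinge, 11 mm behind the outer faces' plane, 16 mm in front of the recessed strip. Bolt down, the point is 38 mm below the door's top edge. 28 mm are free to the step of the passive leaf; the other side is open once the active door is.
- passive_door (a joint): Left (passive) door, hinged on its left edge: 0 closed, grows as it swings toward the robot, 1.57 square to the cabinet, stop at 1.75 rad. It has no handle: it is pulled by the bolt's knob. Leaf 30 mm thick up to 116 mm from the hinge, then a recessed 3 mm strip, at its inner face, up to 168 mm. Stiff hinge (0.15 N m), stays where it is left.
- passive_hinge (a point): On the passive door's vertical hinge axis (x = -32, y = +150 mm in the cabinet's frame), at the top of the door.
- holder (a point): Centre of the floor of the aluminium pocket on the passive door's inner face, at that face, 65 mm from the hinge, 82 mm below the door's top edge. Its axes turn with the door: x out of the inner face, z up. The pocket is 60 mm wide with 22 mm high cheeks; a 12 mm wide spring leaf in front of the module ends in a round nose that hooks over the middle of the module's upper front edge.
- module_mid (a point): Centre of the spare relay module: black box 44 mm wide plus green terminals that stand 6 mm out on one narrow side (the point is the middle of these 50 mm), 62 mm long, 26 mm thick. x across the width (terminals at -x), y along the length, z through the thickness. In the holder it stands with y up, its back on the door's inner face, upper end 20 mm below the door's top edge.
- module: The spare relay module (50 to 100 g); origin at the middle of its back face, axes as module_mid. Grip it across the 50 mm width, parallel to the door, above the pocket's cheeks (its upper 40 mm). Pulling straight up takes about 10 N until the clip's nose snaps off its edge; after 75 mm it is clear of pocket and clip.
- tray: Black open tray, fixed, 130 (x) x 160 (y) x 30 mm high, walls and floor 3 mm. Origin: centre of its underside.
- spray_can: Bystander: aerosol can, 59 mm across, 211 mm high, standing on the active door's side of the cabinet, just outside that door's sweep (as near as 10 mm to the pull bar when the door is at its stop). Origin: centre of its base.
- flux_bottle: Bystander: small white bottle, 30 mm across, 62 mm high, standing in front of the cabinet. Origin: centre of its base.
- solder_spool: Bystander: green solder spool lying flat, 54 mm across, 34 mm high, in front of the cabinet. Origin: its base, 10 mm off its centre.

How it is judged:
On the way, in this order (a step that is already met when the one before it is completed fails the run):
1. the active door stands wide open while the bolt is still down and the passive door shut (value of joint active_door above 1.3 rad and value of joint flush_bolt below 0.006 m and value of joint passive_door below 0.05 rad), for 0.2 s.
2. the flush bolt is lifted clear of its strike (value of joint flush_bolt above 0.0125 m), for 0.1 s.
3. the passive door stands wide open with the module still in its holder (value of joint passive_door above 1.3 rad and distance between module_mid and holder below 0.045 m), for 0.2 s.
4. the module is pulled up clear of its holder (z of module_mid in the frame of holder above 0.075 m), for 0.1 s.
At the end, for the whole second after the job is handed in: The module lies or stands at rest inside the tray (its centre within 55 mm of the tray's middle in x, 70 mm in y, and less than 45 mm above the tray's underside), and both doors are open by more than 1.3 rad (75 degrees) (x of module_mid in the frame of tray between -0.055 and 0.055 m and y of module_mid in the frame of tray between -0.07 and 0.07 m and z of module_mid in the frame of tray below 0.045 m and linear speed of module below 0.03 m/s and value of joint each of active_door, passive_door above 1.3 rad); the robot touches nothing.
It fails at once if the spray can is moved by more than 20 mm or tipped (distance of spray_can from where it was at the start of the episode above 0.02 m or angle between spray_can's own z axis and vertical above 0.35 rad).
It fails at once if the flux bottle is moved by more than 20 mm or tipped (distance of flux_bottle from where it was at the start of the episode above 0.02 m or angle between flux_bottle's own z axis and vertical above 0.35 rad).
It fails at once if the solder spool is moved by more than 20 mm (distance of solder_spool from where it was at the start of the episode above 0.02 m).
It fails at once if the module is dropped (falls free of the gripper faster than 0.8 m/s) (linear speed of module above 0.8 m/s and contact force between the fingers and module below 0.1 N).
It also fails if it takes over 72 s, if anything falls off the work surface, if the arm or the gripper's body presses on something with over 40 N, if the wrist force passes 120 N, or if a joint passes its speed limit or range.

## Working session

There is one attempt and no reset: what is moved stays moved. The work goes in short steps, Python scripts to look and compute and a tool call to move; the robot and the scene stay as the last step left them, time stands still between calls to the robot, and variables do not carry over. Pictures are saved under pics/ and viewed, at most 12 in all, crops included, and the job is handed in when it is done.

Besides the shell and the picture viewer there is one more tool, called as name(argument=value, ...) on one line, values as JSON. move_arm: Moves the arm, as the interface text tells. Its arguments: {"type":"object","properties":{"plan":{"type":"array","items":{"type":"array","items":{"type":"number"}}},"force":{"type":"number"}},"required":["plan"]}

```bash
mkdir -p pics; cat > h.py <<'E'
import numpy as np, cv2
from scipy.spatial.transform import Rotation as R
from plant import *
def cloud(c):
    h,w=c['z_map'].shape
    K=np.array([[c['fx'],0,c['cx']],[0,c['fy'],c['cy']],[0,0,1.]])
    u,v=np.meshgrid(np.arange(w),np.arange(h))
    p=cv2.undistortPoints(np.stack([u,v],-1).reshape(-1,1,2).astype(float),K,np.array(c['distortion'],float)).reshape(h,w,2)
    z=c['z_map']; P=np.dstack([p*z[...,None],z])
    M=R.from_rotvec(np.ravel(c['rvec'])).as_matrix()
    return (P-np.ravel(c['tvec']))@M
def save(c,n): cv2.imwrite('pics/'+n,c['frame'][:,:,::-1])
E
python3 - <<'E'
from h import *
s=read_state(); print({k:np.round(v,3) for k,v in s.items()}, tips_ahead)
print(R.from_rotvec(s['orientation']).as_matrix().round(3))
a=[]
for n in('side','top'):
    c=read_camera(n); save(c,n+'0.png'); np.save(n+'0.npy',cloud(c)); a.append(c['frame'])
    M=R.from_rotvec(np.ravel(c['rvec'])).as_matrix(); print(n,-M.T@np.ravel(c['tvec']),c['fx'])
E
```

```text
{'t': np.float64(0.0), 'q': array([ 1.248,  0.131,  1.489,  0.   ,  1.523, -0.085]), 'dq': array([-0.001,  0.001, -0.001, -0.   , -0.   ,  0.   ]), 'joint_torque': array([-1.0000e-03, -5.5983e+01, -4.9177e+01,  7.7000e-02,  3.5000e-02,
       -0.0000e+00]), 'tool_pos': array([0.141, 0.583, 0.229]), 'orientation': array([-3.730e-01, -3.119e+00,  3.000e-03]), 'force': array([0.158, 0.226, 0.802]), 'wrist_torque': array([-0.033, -0.027,  0.007]), 'gripper_force': np.float64(0.0), 'opening': np.float64(0.093)} 0.011
[[-0.972  0.236 -0.001]
 [ 0.236  0.972 -0.002]
 [ 0.    -0.002 -1.   ]]
side [-0.06409263 -0.99390942  0.6943149 ] 375.18480450461414
top [ 0.3749272  -0.056296    1.47913627] 369.08322351914006
```

View pics/side0.png

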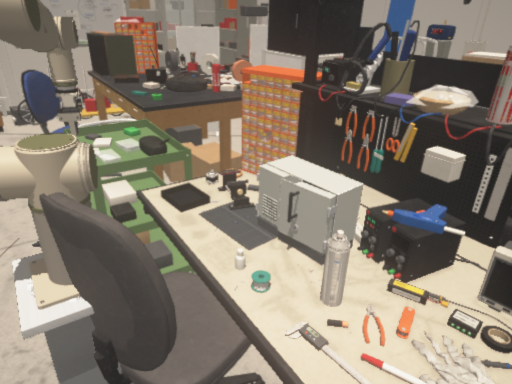

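View pics/top0.png

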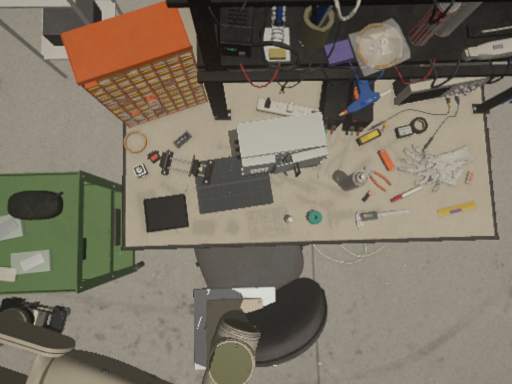

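The side view shows the cabinet around (310,200) with its black pull bar at (292,205), the can at (335,268), the bottle at (240,258), the spool at (261,281) and the tray at (184,196). The top view shows the roof at about (283,140), the tray at (166,212), the bottle at (289,218), the spool at (314,216) and the can at (360,177).

```bash
python3 - <<'E'
from h import *
P=np.load('top0.npy'); f=cv2.imread('pics/top0.png')
def reg(u0,u1,v0,v1,z0,z1,name):
    m=np.zeros(P.shape[:2],bool); m[v0:v1,u0:u1]=1
    m&=(P[...,2]>z0)&(P[...,2]<z1)
    q=P[m]; print(name,len(q),'min',q.min(0).round(3),'max',q.max(0).round(3),'med',np.median(q,0).round(3)); return m,q
m,q=reg(225,335,105,185,.2,.26,'cab top')
cv2.imwrite('pics/m.png',m*255)
r=cv2.minAreaRect((q[:,:2]*1000).astype(np.float32)); print(r, cv2.boxPoints(r).round(0).tolist())
_,q=reg(135,195,185,240,.015,.05,'tray'); r=cv2.minAreaRect((q[:,:2]*1000).astype(np.float32)); print(r)
_,q=reg(280,298,205,228,.03,.1,'flux')
_,q=reg(303,325,205,228,.02,.06,'spool')
_,q=reg(340,375,160,195,.15,.24,'can')
_,q=reg(340,375,160,195,.19,.24,'cantop')
_,q=reg(150,215,145,185,.03,.4,'hand')
# depth top view of cabinet: z at rows
for v in range(150,190,3): print(v,[ '%.2f,%.2f,%.2f'%tuple(P[v,u]) for u in range(235,335,12)])
c=f[100:195,145:385]; cv2.imwrite('pics/top0c.png',cv2.resize(c,None,fx=3.3,fy=3.3,interpolation=cv2.INTER_CUBIC))
g=cv2.imread('pics/side0.png')[140:310,220:390]; cv2.imwrite('pics/side0c.png',cv2.resize(g,None,fx=3.5,fy=3.5,interpolation=cv2.INTER_CUBIC))
E
```

```text
cab top 3800 min [ 0.565 -0.348  0.2  ] max [ 0.776 -0.03   0.24 ] med [ 0.683 -0.187  0.231]
((660.752197265625, -189.22833251953125), (202.3662567138672, 306.7742614746094), 6.769074440002441) [[542.0, -49.0], [578.0, -353.0], [779.0, -330.0], [743.0, -25.0]]
tray 188 min [0.376 0.173 0.015] max [0.522 0.345 0.039] med [0.456 0.273 0.029]
((449.2094421386719, 258.5523681640625), (133.90562438964844, 160.15943908691406), 6.297328948974609)
flux 45 min [ 0.399 -0.236  0.035] max [ 0.427 -0.212  0.07 ] med [ 0.411 -0.222  0.048]
spool 140 min [ 0.393 -0.35   0.027] max [ 0.448 -0.296  0.047] med [ 0.418 -0.326  0.035]
can 226 min [ 0.521 -0.493  0.151] max [ 0.576 -0.437  0.216] med [ 0.545 -0.458  0.183]
cantop 71 min [ 0.53 -0.48  0.19] max [ 0.563 -0.448  0.216] med [ 0.547 -0.461  0.196]
hand 409 min [0.582 0.077 0.03 ] max [0.69  0.27  0.096] med [0.628 0.142 0.079]
150 ['0.68,-0.02,0.07', '0.65,-0.07,0.23', '0.65,-0.11,0.23', '0.64,-0.15,0.23', '0.64,-0.19,0.23', '0.68,-0.26,0.04', '0.64,-0.27,0.23', '0.64,-0.31,0.24', '0.69,-0.41,-0.01']
153 ['0.69,-0.02,0.00', '0.64,-0.07,0.23
[... 1680 characters left out ...]
0.31,0.00', '0.57,-0.36,0.00', '0.56,-0.40,0.00']
183 ['0.56,-0.02,0.01', '0.56,-0.06,0.01', '0.56,-0.11,0.01', '0.56,-0.16,0.01', '0.56,-0.21,0.01', '0.56,-0.26,-0.00', '0.56,-0.31,-0.00', '0.55,-0.35,0.00', '0.55,-0.40,0.00']
186 ['0.55,-0.02,0.01', '0.55,-0.06,0.00', '0.55,-0.11,-0.00', '0.55,-0.16,0.00', '0.55,-0.21,0.00', '0.54,-0.26,0.00', '0.54,-0.31,0.00', '0.54,-0.36,-0.00', '0.54,-0.40,0.01']
189 ['0.54,-0.02,0.01', '0.54,-0.06,-0.00', '0.54,-0.11,0.01', '0.53,-0.16,0.01', '0.53,-0.21,0.00', '0.53,-0.26,0.00', '0.53,-0.31,0.00', '0.53,-0.35,0.00', '0.53,-0.40,0.00'][ WARN:0@0.303] global loadsave.cpp:1063 imwrite_ Unsupported depth image for selected encoder is fallbacked to CV_8U.
```

View pics/top0c.png

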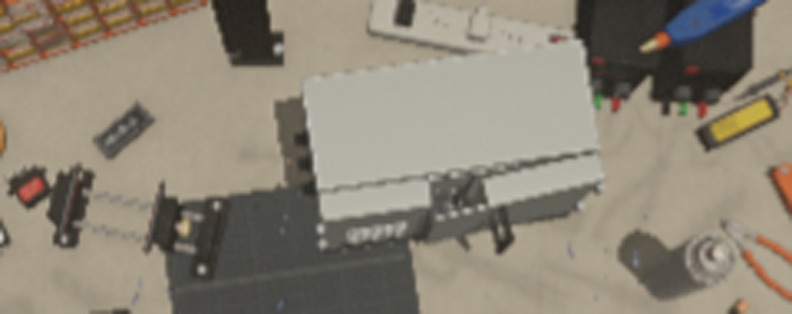

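View pics/side0c.png

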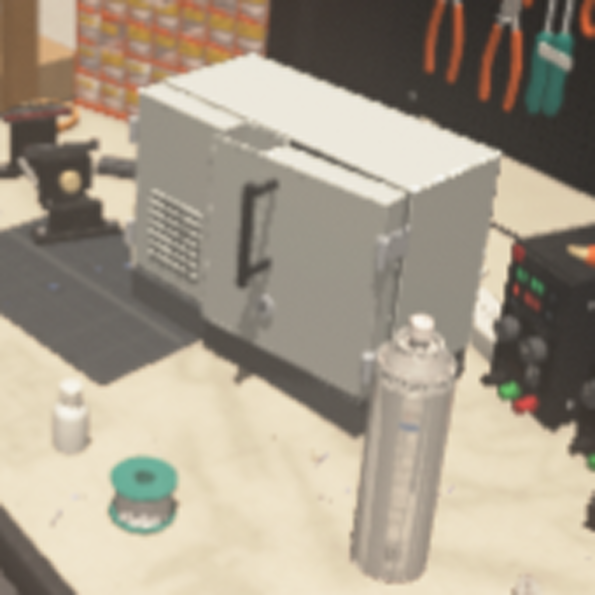

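The active door stands slightly ajar. The bar is at about (296,170) in the full top image, and the passive door is shut. I'll fit the cabinet pose next.

```bash
python3 - <<'E'
from h import *
P=np.load('top0.npy'); m=np.zeros(P.shape[:2],bool); m[105:180,225:335]=1
m&=(P[...,2]>.222)&(P[...,2]<.245)
px=.0034/2
def fit(p,n):
    vx,vy,x,y=cv2.fitLine((p*1000).astype(np.float32),cv2.DIST_HUBER,0,.01,.01).ravel()
    d=np.array([vx,vy]);  r=(p*1000-[x,y])@[-vy,vx]
    print(n,'dir',d.round(4),'pt',round(float(x),1),round(float(y),1),'rms',r.std().round(2),len(p)); return d,np.array([x,y])
back=[];fr=[];fl=[]
for u in range(242,324):
    vs=np.where(m[:,u])[0]
    if len(vs)==0: continue
    back.append(P[vs[0],u,:2]+[px,0]); q=P[vs[-1],u,:2]-[px,0]
    (fl if u<270 else fr if u>278 else []).append(q)
L=[];Rr=[]
for v in range(122,155):
    us=np.where(m[v])[0]
    if len(us): L.append(P[v,us[0],:2]+[0,px]); Rr.append(P[v,us[-1],:2]-[0,px])
fit(np.array(back[4:-4]),'back');fit(np.array(fl[4:]),'frontL');fit(np.array(L[6:]),'left');fit(np.array(Rr[:-4]),'right')
fr=np.array(fr); print((fr*1000).round(0).tolist())
# vertical front face from side
S=np.load('side0.npy'); f=cv2.imread('pics/side0.png').astype(int)
k=(f.max(2)<60)&(S[...,2]>.1)&(S[...,2]<.24)&(S[...,0]>.45)&(S[...,0]<.65)&(S[...,1]>-.3)&(S[...,1]<-.15)
q=S[k]; print(len(q)); i=np.argsort(-q[:,2]); print(q[i][::6].round(3).tolist()); print([ (int(a),int(b)) for b,a in np.argwhere(k)][:3])
# faces
def face(u0,u1,v0,v1):
    q=S[v0:v1,u0:u1].reshape(-1,3); q=q[(q[:,2]>.07)&(q[:,0]>.5)&(q[:,0]<.7)]
    c=np.median(q,0); 
    A=np.c_[q[:,1]-c[1],np.ones(len(q))]; s=np.linalg.lstsq(A,q[:,0]-c[0],rcond=None)[0]; print('face',len(q),c.round(4),s.round(4),'rms',(A@s-q[:,0]+c[0]).std().round(4),q.min(0).round(3),q.max(0).round(3))
face(261,277,172,194); face(302,328,200,235)
E
```

```text
back dir [ 0.1217 -0.9926] pt 762.2 -193.9 rms 1.27 74
frontL dir [ 0.12   -0.9928] pt 597.5 -101.8 rms 0.99 24
left dir [0.9929 0.1187] pt 679.8 -36.3 rms 0.98 27
right dir [0.994  0.1098] pt 691.1 -336.0 rms 1.62 29
[[590.0, -174.0], [593.0, -177.0], [591.0, -182.0], [594.0, -185.0], [593.0, -188.0], [594.0, -192.0], [597.0, -195.0], [597.0, -199.0], [597.0, -202.0], [597.0, -206.0], [600.0, -209.0], [601.0, -213.0], [599.0, -216.0], [599.0, -219.0], [603.0, -223.0], [603.0, -226.0], [603.0, -230.0], [603.0, -233.0], [604.0, -238.0], [606.0, -240.0], [607.0, -244.0], [606.0, -248.0], [607.0, -251.0], [608.0, -253.0], [609.0, -258.0], [608.0, -260.0], [609.0, -264.0], [612.0, -268.0], [613.0, -272.0], [613.0, -275.0], [613.0, -279.0], [615.0, -282.0], [616.0, -286.0], [615.0, -289.0], [615.0, -292.0], [618.0, -295.0], [618.0, -299.0], [618.0, -302.0], [618.0, -306.0], [619.0, -311.0], [621.0, -313.0], [622.0, -317.0], [621.0, -320.0], [622.0, -324.0], [625.0, -327.0]]
0
[]
[]
face 352 [ 0.5958 -0.095   0.1819] [-0.1149  0.    ] rms 0.0015 [ 0.588 -0.134  0.13 ] [ 0.603 -0.053  0.229]
face 907 [ 0.617  -0.2997  0.1475] [-0.2099 -0.    ] rms 0.0017 [ 0.604 -0.345  0.072] [ 0.632 -0.248  0.217]
```

```bash
cat > g.py <<'E'
from h import *
TH=.12; O=np.array([.6403,-.1915])
ex=np.array([np.cos(TH),np.sin(TH)]); ey=np.array([-ex[1],ex[0]])
def rot(v,a): return np.array([np.cos(a)*v[0]-np.sin(a)*v[1],np.sin(a)*v[0]+np.cos(a)*v[1]])
HA=O-.032*ex-.15*ey; HP=O-.032*ex+.15*ey
def act(a,along,front):   # point on active door, angle of door line
    return HA+rot(along*ey-front*ex,a)
def pas(b,along,front): return HP+rot(-along*ey-front*ex,-b)
def pose(p,z,psi):
    c,s=np.cos(psi),np.sin(psi); M=np.array([[-s,c,0],[c,s,0],[0,0,-1.]]); return np.array([p[0],p[1],z]),M
def plan(wps,start=None):
    """wps: list of (pos,M,nrows,opening); prints rounded rows"""
    s=read_state(); p=np.array(s['tool_pos']) ; M=R.from_rotvec(s['orientation']).as_matrix()
    if start: p,M=start
    rows=[]
    for tp,tM,n,op in wps:
        for k in range(n):
            f=1/(n-k)
            rv=R.from_matrix(M.T@tM).as_rotvec()*f; dp=M.T@((tp-p)*f)
            t=np.round(np.degrees(rv)/6,2); d=np.round(dp/.025,2)
            if max(abs(t).max(),abs(d).max())>1: print('!!',t,d)
            rows.append([*map(float,t+0),*map(float,d+0),op])
            p=p+M@(d*.025); M=M@R.from_rotvec(np.radians(t*6)).as_matrix()
    while len(rows)%10: rows.append([0,0,0,0,0,0,rows[-1][6]])
    for i in range(0,len(rows),10): print(str(rows[i:i+10]).replace(' ','').replace('.0,',',').replace('.0]',']'))
    return p,M
def brief():
    s=read_state(); print({k:np.round(s[k],3).tolist() for k in('t','q','tool_pos','orientation','force','opening','gripper_force')})
E
python3 - <<'E'
from g import *
print(HA,HP,act(.087,.11,.035),pas(0,.15,-.011))
b=act(.087,.11,.035); psi=TH+.087+np.pi/2-np.pi
plan([(*pose([.3,.47],.33,.75),6+4,45),(*pose([.47,.15],.33,-.25),15,45),(*pose(b,.33,psi),15,40)])
E
```

```text
[ 0.62648695 -0.34425209] [ 0.59057329 -0.0464095 ] [ 0.5696264  -0.24379375] [ 0.61945102 -0.19401396]
!! [ 0.   -0.    0.71] [-0.35  1.03  0.  ]
!! [ 0.   -0.    0.71] [-0.27  1.05  0.  ]
!! [ 0.  -0.   0.7] [-0.2   1.06  0.  ]
!! [ 0.   -0.    0.71] [-0.11  1.08  0.  ]
!! [ 0.  -0.   0.7] [-0.04  1.08  0.  ]
[[0,0,0.56,-0.72,-0.29,-0.4,45],[0,0,0.56,-0.74,-0.25,-0.41,45],[0,0,0.56,-0.75,-0.2,-0.4,45],[0,0,0.56,-0.76,-0.16,-0.41,45],[0,0,0.55,-0.77,-0.11,-0.4,45],[0,0,0.56,-0.78,-0.07,-0.41,45],[0,0,0.55,-0.78,-0.02,-0.4,45],[0,0,0.56,-0.78,0.02,-0.41,45],[-0.01,0,0.55,-0.78,0.07,-0.4,45],[0,0.01,0.56,-0.77,0.12,-0.41,45]]
[[0,0,0.64,-0.93,-0.25,0,45],[0,0,0.64,-0.95,-0.19,0,45],[0,0,0.64,-0.96,-0.12,0,45],[0,0,0.64,-0.96,-0.06,0,45],[0,0,0.64,-0.97,0.01,0,45],[0,0,0.63,-0.96,0.07,0,45],[0,0,0.64,-0.96,0.13,0,45],[0,0,0.63,-0.95,0.2,0,45],[0,0,0.64,-0.93,0.26,0,45],[0,0,0.63,-0.91,0.32,0,45]]
[[0,0,0.64,-0.89,0.38,0,45],[0,0,0.63,-0.86,0.44,0,45],[0,0,0.64,-0.83,0.5,0,45],[0,0,0.63,-0.79,0.55,0,45],[-0.01,0,0.64,-0.76,0.6,0,45],[0,0,0.71,-0.95,0.52,0,40],[0,0,0.71,-0.91,0.59,0,40],[0,0,0.71,-0.86,0.65,0,40],[0,0,0.71,-0.81,0.71,0,40],[0,0,0.71,-0.76,0.77,0,40]]
[[0,0,0.71,-0.7,0.83,0,40],[0,0,0.71,-0.64,0.88,0,40],[0,0,0.71,-0.57,0.92,0,40],[0,0,0.71,-0.5,0.96,0,40],[0,0,0.71,-0.42,1,0,40],[0,0,0.71,-0.35,1.03,0,40],[0,0,0.71,-0.27,1.05,0,40],[0,0,0.7,-0.2,1.06,0,40],[0,0,0.71,-0.11,1.08,0,40],[0,0,0.7,-0.04,1.08,0,40]]
```

move_arm(plan=[[0,0,0.56,-0.72,-0.29,-0.4,45],[0,0,0.56,-0.74,-0.25,-0.41,45],[0,0,0.56,-0.75,-0.2,-0.4,45],[0,0,0.56,-0.76,-0.16,-0.41,45],[0,0,0.55,-0.77,-0.11,-0.4,45],[0,0,0.56,-0.78,-0.07,-0.41,45],[0,0,0.55,-0.78,-0.02,-0.4,45],[0,0,0.56,-0.78,0.02,-0.41,45],[-0.01,0,0.55,-0.78,0.07,-0.4,45],[0,0.01,0.56,-0.77,0.12,-0.41,45]])

```text
t: 1.1
tool_pos: [0.3006, 0.4697, 0.3308]
orientation: [-1.257, -2.878, -0.001]
force: [-0.4, 0.2, -0.1]
opening: 0.0454
gripper_force: 0.0
```

move_arm(plan=[[0,0,0.64,-0.93,-0.25,0,45],[0,0,0.64,-0.95,-0.19,0,45],[0,0,0.64,-0.96,-0.12,0,45],[0,0,0.64,-0.96,-0.06,0,45],[0,0,0.64,-0.97,0.01,0,45],[0,0,0.63,-0.96,0.07,0,45],[0,0,0.64,-0.96,0.13,0,45],[0,0,0.63,-0.95,0.2,0,45],[0,0,0.64,-0.93,0.26,0,45],[0,0,0.63,-0.91,0.32,0,45]])

```text
t: 2.1
tool_pos: [0.4136, 0.2559, 0.3301]
orientation: [-2.13, -2.307, -0.001]
force: [0.3, 0.3, -1.0]
opening: 0.0451
gripper_force: 0.0
```

move_arm(plan=[[0,0,0.64,-0.89,0.38,0,45],[0,0,0.63,-0.86,0.44,0,45],[0,0,0.64,-0.83,0.5,0,45],[0,0,0.63,-0.79,0.55,0,45],[-0.01,0,0.64,-0.76,0.6,0,45],[0,0,0.71,-0.95,0.52,0,40],[0,0,0.71,-0.91,0.59,0,40],[0,0,0.71,-0.86,0.65,0,40],[0,0,0.71,-0.81,0.71,0,40],[0,0,0.71,-0.76,0.77,0,40]])

```text
t: 3.1
tool_pos: [0.5032, 0.0182, 0.3298]
orientation: [-2.796, -1.43, -0.001]
force: [0.8, -0.4, 0.3]
opening: 0.0403
gripper_force: 0.0
```

```bash
python3 - <<'E'
from g import *
brief()
b=act(.087,.11,.035); psi=TH+.087+np.pi/2-np.pi
plan([(*pose(b,.30,psi),13,40),(*pose(b,.195,psi),7,40)])
E
```

```text
{'t': 3.1, 'q': [-0.067, -0.152, 1.588, 0.001, 1.705, 0.559], 'tool_pos': [0.503, 0.018, 0.33], 'orientation': [-2.796, -1.43, -0.001], 'force': [0.754, -0.422, 0.301], 'opening': 0.04, 'gripper_force': 0.0}
[[0,0,0.54,-0.53,0.64,0.09,40],[0,0,0.54,-0.5,0.67,0.09,40],[0,0,0.54,-0.46,0.69,0.09,40],[0,0,0.54,-0.42,0.72,0.09,40],[0,0,0.54,-0.38,0.74,0.09,40],[0,0,0.54,-0.33,0.76,0.09,40],[0,0,0.54,-0.29,0.78,0.09,40],[0,0,0.55,-0.25,0.79,0.09,40],[0,0,0.54,-0.2,0.81,0.09,40],[0,0,0.55,-0.16,0.82,0.09,40]]
[[0,0,0.54,-0.11,0.82,0.09,40],[-0.01,0,0.55,-0.06,0.83,0.09,40],[0,-0.01,0.54,-0.01,0.83,0.1,40],[0,0,0,0,0,0.6,40],[0,0,0,0,0,0.6,40],[0,0,0,0,0,0.6,40],[0,0,0,0,0,0.6,40],[0,0,0,0,0,0.6,40],[0,0,0,0,0,0.6,40],[0,0,0,0,0,0.6,40]]
```

move_arm(plan=[[0,0,0.54,-0.53,0.64,0.09,40],[0,0,0.54,-0.5,0.67,0.09,40],[0,0,0.54,-0.46,0.69,0.09,40],[0,0,0.54,-0.42,0.72,0.09,40],[0,0,0.54,-0.38,0.74,0.09,40],[0,0,0.54,-0.33,0.76,0.09,40],[0,0,0.54,-0.29,0.78,0.09,40],[0,0,0.55,-0.25,0.79,0.09,40],[0,0,0.54,-0.2,0.81,0.09,40],[0,0,0.55,-0.16,0.82,0.09,40]])

```text
t: 4.1
tool_pos: [0.5549, -0.1831, 0.3069]
orientation: [-3.084, -0.59, -0.001]
force: [0.5, 0.0, 0.2]
opening: 0.0403
gripper_force: 0.0
```

move_arm(plan=[[0,0,0.54,-0.11,0.82,0.09,40],[-0.01,0,0.55,-0.06,0.83,0.09,40],[0,-0.01,0.54,-0.01,0.83,0.1,40],[0,0,0,0,0,0.6,40],[0,0,0,0,0,0.6,40],[0,0,0,0,0,0.6,40],[0,0,0,0,0,0.6,40],[0,0,0,0,0,0.6,40],[0,0,0,0,0,0.6,40],[0,0,0,0,0,0.6,40]])

```text
t: 5.1
tool_pos: [0.5705, -0.2422, 0.1943]
orientation: [-3.124, -0.331, -0.0]
force: [-0.0, -0.6, -0.1]
opening: 0.04
gripper_force: 0.0
```

move_arm(plan=[[0,0,0,0,0,0,0],[0,0,0,0,0,0,0],[0,0,0,0,0,0,0],[0,0,0,0,0,0,0],[0,0,0,0,0,0,0],[0,0,0,0,0,0,0],[0,0,0,0,0,0,0],[0,0,0,0,0,0,0],[0,0,0,0,0,0,0],[0,0,0,0,0,0,0]], force=20)

```text
t: 6.1
tool_pos: [0.5713, -0.2434, 0.1967]
orientation: [3.122, 0.329, 0.004]
force: [2.6, -4.9, 1.3]
opening: 0.0105
gripper_force: 20.0
```

```bash
python3 - <<'E'
from g import *
brief()
c=read_camera('side'); save(c,'side1.png'); g=c['frame'][100:270,220:390,::-1]; cv2.imwrite('pics/side1c.png',cv2.resize(g,None,fx=3.5,fy=3.5,interpolation=cv2.INTER_CUBIC))
w=[]
for a in np.linspace(.087,1.62,31)[1:]:
    w.append((*pose(act(a,.11,.035),.195,TH+a-np.pi/2),1,0))
plan(w)
E
```

```text
{'t': 6.1, 'q': [-0.485, 0.2, 1.471, -0.0, 1.467, 0.876], 'tool_pos': [0.571, -0.243, 0.197], 'orientation': [3.122, 0.329, 0.004], 'force': [2.649, -4.862, 1.338], 'opening': 0.011, 'gripper_force': 20.003}
[[0.02,-0.02,-0.46,-0.29,0.08,0.07,0],[0,0,-0.49,-0.22,0.07,0,0],[0,0,-0.48,-0.23,0.08,0,0],[0,0,-0.49,-0.22,0.08,0,0],[0,0,-0.49,-0.22,0.08,0,0],[0,0,-0.49,-0.23,0.07,0,0],[0,0,-0.49,-0.22,0.08,0,0],[0,0,-0.48,-0.22,0.08,0,0],[0,0,-0.49,-0.23,0.08,0,0],[0,0,-0.49,-0.22,0.07,0,0]]
[[0,0,-0.49,-0.22,0.08,0,0],[0,0,-0.49,-0.22,0.08,0,0],[0,0,-0.48,-0.23,0.07,0,0],[0,0,-0.49,-0.22,0.08,0,0],[0,0,-0.49,-0.22,0.08,0,0],[0,0,-0.49,-0.23,0.08,0,0],[0,0,-0.49,-0.22,0.07,0,0],[0,0,-0.48,-0.22,0.08,0,0],[0,0,-0.49,-0.22,0.08,0,0],[0,0,-0.49,-0.23,0.08,0,0]]
[[0,0,-0.49,-0.22,0.07,0,0],[0,0,-0.49,-0.22,0.08,0,0],[0,0,-0.48,-0.23,0.08,0,0],[0,0,-0.49,-0.22,0.07,0,0],[0,0,-0.49,-0.22,0.08,0,0],[0,0,-0.49,-0.22,0.08,0,0],[0,0,-0.49,-0.23,0.08,0,0],[0,0,-0.48,-0.22,0.07,0,0],[0,0,-0.49,-0.22,0.08,0,0],[0,0,-0.49,-0.23,0.08,0,0]]
```

View pics/side1c.png

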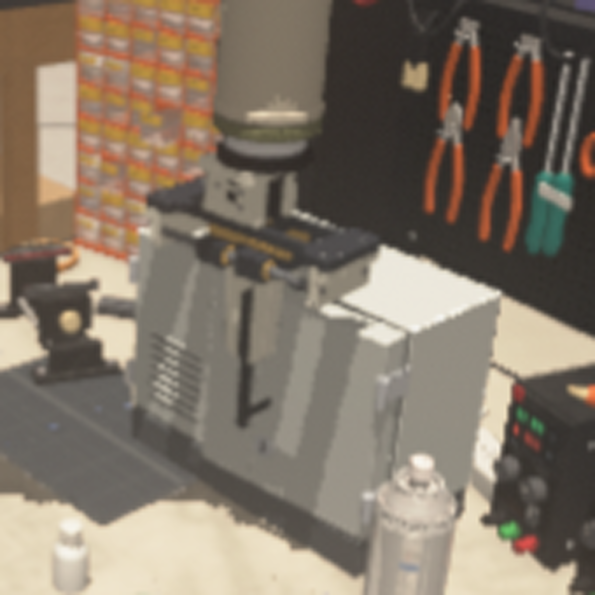

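The crop shows the fingers closed round the upper end of the bar (245,300), at an opening of 10.5 mm. Next I swing the door.

move_arm(plan=[[0.02,-0.02,-0.46,-0.25,0.08,0,0],[0,0,-0.49,-0.22,0.07,0,0],[0,0,-0.48,-0.23,0.08,0,0],[0,0,-0.49,-0.22,0.08,0,0],[0,0,-0.49,-0.22,0.08,0,0],[0,0,-0.49,-0.23,0.07,0,0],[0,0,-0.49,-0.22,0.08,0,0],[0,0,-0.48,-0.22,0.08,0,0],[0,0,-0.49,-0.23,0.08,0,0],[0,0,-0.49,-0.22,0.07,0,0]])

```text
t: 7.15
tool_pos: [0.5287, -0.2833, 0.1967]
orientation: [-2.939, -1.107, -0.001]
force: [2.8, 0.1, 3.6]
opening: 0.0101
gripper_force: 20.0
```

```bash
python3 - <<'E'
from g import *
brief()
w=[]
for a in np.linspace(.087,1.64,31)[11:]:
    w.append((*pose(act(a,.11,.035),.195,TH+a-np.pi/2),1,0))
plan(w)
E
```

```text
{'t': 7.15, 'q': [-0.578, 0.147, 1.53, 0.001, 1.465, 0.272], 'tool_pos': [0.529, -0.283, 0.197], 'orientation': [-2.939, -1.107, -0.001], 'force': [2.781, 0.126, 3.637], 'opening': 0.01, 'gripper_force': 20.002}
[[-0.01,-0.01,-0.53,-0.31,0.1,0.07,0],[0,0,-0.5,-0.23,0.08,0,0],[0,0,-0.49,-0.23,0.08,0,0],[0,0,-0.49,-0.22,0.07,0,0],[0,0,-0.5,-0.23,0.08,0,0],[0,0,-0.49,-0.22,0.08,0,0],[0,0,-0.5,-0.23,0.08,0,0],[0,0,-0.49,-0.22,0.08,0,0],[0,0,-0.5,-0.23,0.08,0,0],[0,0,-0.49,-0.23,0.07,0,0]]
[[0,0,-0.49,-0.22,0.08,0,0],[0,0,-0.5,-0.23,0.08,0,0],[0,0,-0.49,-0.22,0.08,0,0],[0,0,-0.5,-0.23,0.08,0,0],[0,0,-0.49,-0.23,0.08,0,0],[0,0,-0.5,-0.22,0.07,0,0],[0,0,-0.49,-0.23,0.08,0,0],[0,0,-0.49,-0.22,0.08,0,0],[0,0,-0.5,-0.23,0.08,0,0],[0,0,-0.49,-0.22,0.08,0,0]]
```

move_arm(plan=[[-0.01,-0.01,-0.53,-0.31,0.1,0,0],[0,0,-0.5,-0.23,0.08,0,0],[0,0,-0.49,-0.23,0.08,0,0],[0,0,-0.49,-0.22,0.07,0,0],[0,0,-0.5,-0.23,0.08,0,0],[0,0,-0.49,-0.22,0.08,0,0],[0,0,-0.5,-0.23,0.08,0,0],[0,0,-0.49,-0.22,0.08,0,0],[0,0,-0.5,-0.23,0.08,0,0],[0,0,-0.49,-0.23,0.07,0,0]])

```text
t: 8.15
tool_pos: [0.5111, -0.3415, 0.1967]
orientation: [-2.554, -1.829, -0.001]
force: [4.4, 2.1, 4.7]
opening: 0.0105
gripper_force: 20.0
```

move_arm(plan=[[0,0,-0.49,-0.22,0.08,0,0],[0,0,-0.5,-0.23,0.08,0,0],[0,0,-0.49,-0.22,0.08,0,0],[0,0,-0.5,-0.23,0.08,0,0],[0,0,-0.49,-0.23,0.08,0,0],[0,0,-0.5,-0.22,0.07,0,0],[0,0,-0.49,-0.23,0.08,0,0],[0,0,-0.49,-0.22,0.08,0,0],[0,0,-0.5,-0.23,0.08,0,0],[0,0,-0.49,-0.22,0.08,0,0]])

```text
t: 9.15
tool_pos: [0.5247, -0.3987, 0.1967]
orientation: [-2.001, -2.42, -0.0]
force: [0.6, 2.5, 6.2]
opening: 0.0103
gripper_force: 20.0
```

```bash
python3 - <<'E'
from g import *
brief()
s=read_state(); p,M=s['tool_pos'],R.from_rotvec(s['orientation']).as_matrix()
print(act(1.64,.11,.035), act(1.57,.11,.035))
c=read_camera('top'); P=cloud(c)
m=(P[...,2]>.15)&(P[...,2]<.24)&(P[...,0]>.42)&(P[...,0]<.62)&(P[...,1]<-.3)&(P[...,1]>-.42); print(P[m][::12].round(3).tolist())
q=np.array(p); w=[(q,M,3,40),(q+[0,0,.12],M,7,40)]
plan(w)
E
```

```text
{'t': 9.15, 'q': [-0.728, 0.306, 1.348, -0.0, 1.49, -0.917], 'tool_pos': [0.525, -0.399, 0.197], 'orientation': [-2.001, -2.42, -0.0], 'force': [0.618, 2.546, 6.212], 'opening': 0.01, 'gripper_force': 20.002}
[ 0.52503267 -0.39931594] [ 0.52142981 -0.39208509]
[[0.619, -0.32, 0.231], [0.617, -0.331, 0.226], [0.612, -0.334, 0.23], [0.609, -0.334, 0.23], [0.606, -0.326, 0.23], [0.603, -0.32, 0.228], [0.605, -0.319, 0.199], [0.61, -0.317, 0.152], [0.595, -0.344, 0.227], [0.592, -0.333, 0.227], [0.589, -0.323, 0.224], [0.59, -0.321, 0.201], [0.592, -0.32, 0.169], [0.581, -0.35, 0.227], [0.577, -0.342, 0.232], [0.574, -0.335, 0.231], [0.571, -0.328, 0.229], [0.572, -0.324, 0.198], [0.574, -0.324, 0.163], [0.563, -0.352, 0.228], [0.561, -0.346, 0.224], [0.556, -0.337, 0.232], [0.555, -0.329, 0.221], [0.554, -0.327, 0.199], [0.557, -0.328, 0.158], [0.545, -0.354, 0.232], [0.542, -0.348, 0.23], [0.539, -0.337, 0.231], [0.538, -0.333, 0.215], [0.536, -0.332, 0.206], [0.533, -0.333, 0.201], [0.528, -0.334, 0.21], [0.522, -0.336, 0.23], [0.524, -0.335, 0.154], [0.513, -0.338, 0.218], [0.505, -0.339, 0.163], [0.477, -0.374, 0.22], [0.47, -0.374, 0.218], [0.465, -0.375, 0.2], [0.46, -0.377, 0.177], [0.454, -0.378, 0.153]]
[[0,0,0.01,0.01,0,0,40],[0,0,0.01,0.01,0,0,40],[0.01,0.01,0.01,0.01,-0.01,0,40],[0,0,0,0,0,-0.69,40],[0,0,0,0,0,-0.68,40],[0,0,0,0,0,-0.69,40],[0,0,0,0,0,-0.68,40],[0,0,0,0,0,-0.69,40],[0,0,0,0,0,-0.68,40],[0,0,0,0.01,-0.01,-0.69,40]]
```

move_arm(plan=[[0,0,0,0,0,0,40],[0,0,0,0,0,0,40],[0,0,0,0,0,0,40],[0,0,0,0,0,-0.68,40],[0,0,0,0,0,-0.68,40],[0,0,0,0,0,-0.68,40],[0,0,0,0,0,-0.68,40],[0,0,0,0,0,-0.68,40],[0,0,0,0,0,-0.68,40],[0,0,0,0,0,-0.68,40]])

```text
t: 10.2
tool_pos: [0.5244, -0.3994, 0.3171]
orientation: [-2.005, -2.418, 0.002]
force: [-0.1, 0.6, 0.2]
opening: 0.0402
gripper_force: 0.0
```

```bash
python3 - <<'E'
from g import *
brief()
psi=TH+np.pi/2; k=pas(0,.15,-.011); print(k)
out=k-.06*ex  # stay off for viewing
plan([(*pose(k,.30,psi),20,24)])
c=read_camera('top'); f=c['frame']; g=f[100:195,225:345,::-1]; cv2.imwrite('pics/top2.png',cv2.resize(g,None,fx=5,fy=5,interpolation=cv2.INTER_CUBIC)); np.save('top2.npy',cloud(c))
P=cloud(c); m=(P[...,2]>.215)&(abs(P[...,0]-.56)<.1)&(P[...,1]<-.31)&(P[...,1]>-.4)&(P[...,0]<.6)&(P[...,2]<.24)
print(P[m][::10].round(3).tolist())
E
```

```text
{'t': 10.2, 'q': [-0.728, 0.276, 1.166, -0.001, 1.7, -0.914], 'tool_pos': [0.524, -0.399, 0.317], 'orientation': [-2.005, -2.418, 0.002], 'force': [-0.052, 0.581, 0.227], 'opening': 0.04, 'gripper_force': 0.0}
[ 0.61945102 -0.19401396]
[[0,0,-0.72,0.37,0.26,0.03,24],[0,0,-0.72,0.35,0.29,0.03,24],[0,0,-0.72,0.32,0.32,0.03,24],[0,0,-0.72,0.3,0.34,0.03,24],[0,0,-0.72,0.27,0.36,0.03,24],[0,0,-0.72,0.25,0.38,0.03,24],[0,0,-0.72,0.22,0.4,0.04,24],[0,0,-0.72,0.19,0.41,0.03,24],[0,0,-0.72,0.15,0.43,0.04,24],[0,0,-0.72,0.12,0.44,0.03,24]]
[[0,0,-0.72,0.09,0.44,0.04,24],[0,0,-0.72,0.05,0.45,0.03,24],[0,0,-0.72,0.02,0.45,0.04,24],[0,0,-0.72,-0.01,0.45,0.03,24],[0,0,-0.71,-0.05,0.45,0.04,24],[0,0,-0.72,-0.08,0.45,0.03,24],[0,0,-0.71,-0.11,0.44,0.04,24],[0,0,-0.72,-0.15,0.43,0.03,24],[0,-0.01,-0.71,-0.17,0.41,0.04,24],[-0.01,0,-0.72,-0.21,0.4,0.03,24]]
[[0.599, -0.32, 0.227], [0.597, -0.321, 0.219], [0.594, -0.321, 0.218], [0.591, -0.321, 0.217], [0.587, -0.321, 0.216], [0.584, -0.353, 0.228], [0.581, -0.353, 0.229], [0.578, -0.354, 0.224], [0.573, -0.352, 0.233], [0.57, -0.352, 0.232], [0.567, -0.352, 0.23], [0.563, -0.352, 0.229], [0.56, -0.352, 0.23], [0.556, -0.351, 0.231], [0.553, -0.352, 0.229], [0.549, -0.355, 0.228], [0.546, -0.359, 0.227], [0.542, -0.357, 0.234], [0.538, -0.357, 0.234], [0.535, -0.358, 0.229], [0.532, -0.358, 0.227], [0.528, -0.357, 0.231], [0.525, -0.358, 0.226], [0.521, -0.356, 0.232], [0.517, -0.335, 0.216], [0.511, -0.346, 0.231], [0.504, -0.348, 0.234]]
```

View pics/top2.png

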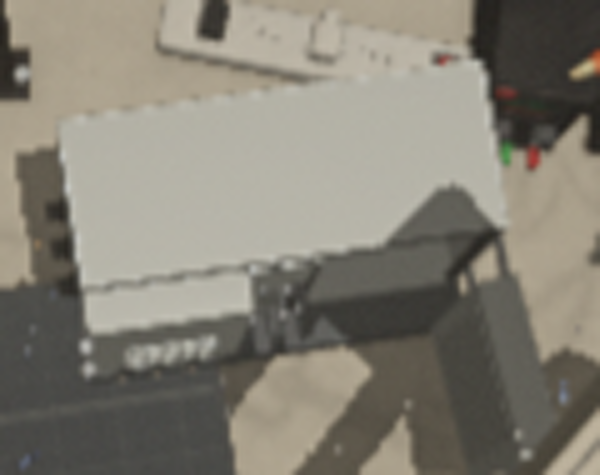

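The top crop shows the active door standing out at the right (490,350). The knob is a dark spot at (290,300), full-image (283,160), next to the passive leaf's step at (250,290).

```bash
python3 - <<'E'
from g import *
P=np.load('top2.npy')
c=read_camera('top'); K=np.array([[c['fx'],0,c['cx']],[0,c['fy'],c['cy']],[0,0,1.]])
k=pas(0,.15,-.011)
X=np.array([[*k,.209],[*k,.172],[*pas(0,.116,0),.228],[*pas(0,.116,-.03),.228],[*pas(0,.168,-.027),.228]])
print(cv2.projectPoints(X,np.array(c['rvec']),np.array(c['tvec']),K,np.array(c['distortion'],float))[0].round(1).reshape(-1,2).tolist())
f=c['frame'].astype(int).sum(2)//3
print(f[150:172,270:296])
print((P[150:172:1,276:290,2]*1000).round(0).astype(int))
E
```

```text
[[283.9, 158.1], [282.8, 160.1], [275.2, 161.6], [273.8, 153.1], [288.8, 151.8]]
[[177 177 178 179 178 179 179 178 179 180 178 177 177 177 179 181 183 168
  151 141 139 140 145 145 121  97]
 [178 179 179 177 177 177 179 180 183 184 164 150 146 142 140 146 149 133
  134 114  93  87  90  90  90  89]
 [179 182 178 163 148 147 143 143 147 151 128 139 168 158 129 117 101  94
  114 105  97  93  93  93  94  94]
 [144 148 142 125 120 172 158 138 120  95  88 125 159 150 126 114  96  79
   70  88  94  95  94  95  94  94]
 [153 153 151 147 137 162 149 133 117  93  84  94 102 100  96  94  92  71
   71  90  94  95  96  96  94  95]
 [177 177 175 175 167 122  99  96  94  92  92  94  91  91  92  91  81  64
   83  95  95  95  95  95  94  95]
 [176 176 177 178 178 121  92  94  94  94  94  95  99  87  80  81  63  71
   92  96  95  96  95  96  96  95]
 [178 178 177 180 180 122  94 110  97  90  92 103 126  89  67  63  64  84
   95  96  95  96  96  95  95  95]
 [179 179 179 181 183 124  94 103  90  82  85 102 112  78  63  63  73  93
   96  96  95  94  96  95  95  93]
 [179 179 180 182 183 132  89  80  75 
[... 2286 characters left out ...]
2  154  145  146   39   39   39   37   37]
 [  33   44   40   76 1479  125  134   37   36   35   39   33   41   40]
 [  40   42   39   76   90  103   72   41   41   37   40   41   36   39]
 [  43   38   42   71   80   86   78   38   38   34   36   33   36   38]
 [  38   38   40   70   60   33   43   42   37   38   32   36   36   37]
 [  40   39   39   30   37   31   36   39   36   41   41   41   42   36]
 [  41   41   34   35   44   37   35   34   40   35   44   36   38   41]
 [  40   43   41   35   41   33   37   35   33   28   24   11    6   18]
 [  33   34   23   24   22   16    8    7    0   -1   -1    5   -2    0]
 [   6    3   -1    3    5    1    1    0   -1    1    7    3   -2   -5]]
```

move_arm(plan=[[0,0,-0.72,0.37,0.26,0.03,24],[0,0,-0.72,0.35,0.29,0.03,24],[0,0,-0.72,0.32,0.32,0.03,24],[0,0,-0.72,0.3,0.34,0.03,24],[0,0,-0.72,0.27,0.36,0.03,24],[0,0,-0.72,0.25,0.38,0.03,24],[0,0,-0.72,0.22,0.4,0.04,24],[0,0,-0.72,0.19,0.41,0.03,24],[0,0,-0.72,0.15,0.43,0.04,24],[0,0,-0.72,0.12,0.44,0.03,24]])

```text
t: 11.3
tool_pos: [0.572, -0.2958, 0.306]
orientation: [-0.969, -2.986, 0.001]
force: [0.1, -0.1, 0.0]
opening: 0.0241
gripper_force: 0.0
```

move_arm(plan=[[0,0,-0.72,0.09,0.44,0.04,24],[0,0,-0.72,0.05,0.45,0.03,24],[0,0,-0.72,0.02,0.45,0.04,24],[0,0,-0.72,-0.01,0.45,0.03,24],[0,0,-0.71,-0.05,0.45,0.04,24],[0,0,-0.72,-0.08,0.45,0.03,24],[0,0,-0.71,-0.11,0.44,0.04,24],[0,0,-0.72,-0.15,0.43,0.03,24],[0,-0.01,-0.71,-0.17,0.41,0.04,24],[-0.01,0,-0.72,-0.21,0.4,0.03,24]])

```text
t: 12.3
tool_pos: [0.6193, -0.1934, 0.2972]
orientation: [0.194, -3.134, -0.002]
force: [-0.2, -0.5, 0.5]
opening: 0.0243
gripper_force: 0.0
```

```bash
python3 - <<'E'
from g import *
psi=TH+np.pi/2; k=pas(0,.151,-.0105)
plan([(*pose(k,.235,psi),4,26),(*pose(k,.185,psi),6,26)])
E
```

```text
[[0,0,0.01,0,-0.02,0.62,26],[0,-0.01,0.01,0,-0.02,0.62,26],[0.01,0,0.01,0.01,-0.02,0.62,26],[0,-0.01,0,0,-0.01,0.63,26],[0,0,0,0,0,0.33,26],[0,0,0,0,0,0.33,26],[0,0,0,0,0,0.33,26],[0,0,0,0,0,0.34,26],[0,0,0,0,0,0.33,26],[0,0,0,0.01,0,0.34,26]]
```

move_arm(plan=[[0,0,0.01,0,-0.02,0.62,26],[0,-0.01,0.01,0,-0.02,0.62,26],[0.01,0,0.01,0.01,-0.02,0.62,26],[0,-0.01,0,0,-0.01,0.63,26],[0,0,0,0,0,0.33,26],[0,0,0,0,0,0.33,26],[0,0,0,0,0,0.33,26],[0,0,0,0,0,0.34,26],[0,0,0,0,0,0.33,26],[0,0,0,0.01,0,0.34,26]])

```text
t: 13.3
tool_pos: [0.6192, -0.1956, 0.1849]
orientation: [-0.184, 3.135, 0.0]
force: [0.4, 0.2, 0.4]
opening: 0.026
gripper_force: 0.0
```

move_arm(plan=[[0,0,0,0,0,0,0],[0,0,0,0,0,0,0],[0,0,0,0,0,0,0],[0,0,0,0,0,0,0],[0,0,0,0,0,0,0],[0,0,0,0,0,0,0],[0,0,0,0,0,0,0],[0,0,0,0,0,0,0],[0,0,0,0,0,0,0],[0,0,0,0,0,0,0]], force=30)

```text
t: 14.3
tool_pos: [0.6187, -0.1945, 0.185]
orientation: [0.185, -3.136, -0.003]
force: [-2.4, 6.1, -1.6]
opening: 0.0123
gripper_force: 30.0
```

move_arm(plan=[[0,0,0,0,0,-0.1,0],[0,0,0,0,0,-0.1,0],[0,0,0,0,0,-0.1,0],[0,0,0,0,0,-0.1,0],[0,0,0,0,0,-0.1,0],[0,0,0,0,0,-0.1,0],[0,0,0,0,0,-0.04,0],[0,0,0,0,0,0,0],[0,0,0,0,0,0,0],[0,0,0,0,0,0,0]])

```text
t: 15.3
tool_pos: [0.6188, -0.1946, 0.2014]
orientation: [-0.185, 3.136, 0.003]
force: [-2.4, 7.0, -2.2]
opening: 0.0124
gripper_force: 30.0
```

```bash
python3 - <<'E'
from g import *
brief()
s=read_state(); p=np.array(s['tool_pos']); 
print(pas(0,.15,-.011))
w=[]
for b in np.linspace(0,1.62,31)[1:]:
    w.append((*pose(pas(b,.15,-.011),p[2],TH+np.pi/2-b),1,0))
# start from measured
plan(w)
E
```

```text
{'t': 15.3, 'q': [-0.385, 0.274, 1.376, 0.002, 1.492, -2.073], 'tool_pos': [0.619, -0.195, 0.201], 'orientation': [-0.185, 3.136, 0.003], 'force': [-2.396, 6.99, -2.182], 'opening': 0.012, 'gripper_force': 30.0}
[ 0.61945102 -0.19401396]
[[0.02,0,0.49,0.29,0,0,0],[0,0,0.52,0.33,-0.01,0,0],[0,0,0.52,0.32,-0.02,0,0],[0,0,0.51,0.33,-0.01,0,0],[0,0,0.52,0.32,-0.02,0,0],[0,0,0.51,0.33,-0.01,0,0],[0,0,0.52,0.32,-0.02,0,0],[0,0,0.51,0.33,-0.01,0,0],[0,0,0.52,0.32,-0.02,0,0],[0,0,0.52,0.32,-0.01,0,0]]
[[0,0,0.51,0.33,-0.02,0,0],[0,0,0.52,0.32,-0.01,0,0],[0,0,0.51,0.33,-0.02,0,0],[0,0,0.52,0.32,-0.01,0,0],[0,0,0.51,0.33,-0.02,0,0],[0,0,0.52,0.32,-0.01,0,0],[0,0,0.52,0.33,-0.02,0,0],[0,0,0.51,0.32,-0.01,0,0],[0,0,0.52,0.32,-0.02,0,0],[0,0,0.51,0.33,-0.01,0,0]]
[[0,0,0.52,0.32,-0.02,0,0],[0,0,0.51,0.33,-0.01,0,0],[0,0,0.52,0.32,-0.02,0,0],[0,0,0.52,0.33,-0.01,0,0],[0,0,0.51,0.32,-0.02,0,0],[0,0,0.52,0.33,-0.01,0,0],[0,0,0.51,0.32,-0.02,0,0],[0,0,0.52,0.33,-0.01,0,0],[0,0,0.51,0.32,-0.02,0,0],[0,0,0.52,0.32,-0.01,0,0]]
```

move_arm(plan=[[0.02,0,0.49,0.29,0,0,0],[0,0,0.52,0.33,-0.01,0,0],[0,0,0.52,0.32,-0.02,0,0],[0,0,0.51,0.33,-0.01,0,0],[0,0,0.52,0.32,-0.02,0,0],[0,0,0.51,0.33,-0.01,0,0],[0,0,0.52,0.32,-0.02,0,0],[0,0,0.51,0.33,-0.01,0,0],[0,0,0.52,0.32,-0.02,0,0],[0,0,0.52,0.32,-0.01,0,0]])

```text
t: 16.3
tool_pos: [0.5399, -0.1889, 0.2017]
orientation: [0.659, 3.069, -0.003]
force: [1.4, 0.8, -4.3]
opening: 0.0122
gripper_force: 30.0
```

```bash
python3 - <<'E'
from g import *
brief()
s=read_state(); p=np.array(s['tool_pos']); 
w=[]
for b in np.linspace(0,1.66,31)[11:]:
    w.append((*pose(pas(b,.15,-.011),p[2],TH+np.pi/2-b),1,0))
plan(w)
E
```

```text
{'t': 16.3, 'q': [-0.426, 0.067, 1.607, -0.001, 1.465, -1.573], 'tool_pos': [0.54, -0.189, 0.202], 'orientation': [0.659, 3.069, -0.003], 'force': [1.386, 0.842, -4.314], 'opening': 0.012, 'gripper_force': 29.998}
[[-0.01,0.03,0.62,0.45,0.01,0,0],[0,0,0.53,0.33,-0.01,0,0],[0,0,0.53,0.33,-0.02,0,0],[0,0,0.53,0.34,-0.01,0,0],[0,0,0.53,0.33,-0.02,0,0],[0,0,0.53,0.33,-0.01,0,0],[0,0,0.52,0.33,-0.02,0,0],[0,0,0.53,0.34,-0.01,0,0],[0,0,0.53,0.33,-0.02,0,0],[0,0,0.53,0.33,-0.01,0,0]]
[[0,0,0.53,0.33,-0.02,0,0],[0,0,0.53,0.34,-0.01,0,0],[0,0,0.52,0.33,-0.02,0,0],[0,0,0.53,0.33,-0.01,0,0],[0,0,0.53,0.33,-0.02,0,0],[0,0,0.53,0.34,-0.01,0,0],[0,0,0.53,0.33,-0.02,0,0],[0,0,0.53,0.33,-0.01,0,0],[0,0,0.53,0.33,-0.02,0,0],[0,0,0.52,0.34,-0.01,0,0]]
```

move_arm(plan=[[-0.01,0.03,0.62,0.4,0.01,0,0],[0,0,0.53,0.33,-0.01,0,0],[0,0,0.53,0.33,-0.02,0,0],[0,0,0.53,0.34,-0.01,0,0],[0,0,0.53,0.33,-0.02,0,0],[0,0,0.53,0.33,-0.01,0,0],[0,0,0.52,0.33,-0.02,0,0],[0,0,0.53,0.34,-0.01,0,0],[0,0,0.53,0.33,-0.02,0,0],[0,0,0.53,0.33,-0.01,0,0]])

```text
t: 17.3
tool_pos: [0.4718, -0.1401, 0.2018]
orientation: [-1.489, -2.766, 0.004]
force: [-4.0, -4.5, -2.3]
opening: 0.0124
gripper_force: 30.0
```

move_arm(plan=[[0,0,0.53,0.33,-0.02,0,0],[0,0,0.53,0.34,-0.01,0,0],[0,0,0.52,0.33,-0.02,0,0],[0,0,0.53,0.33,-0.01,0,0],[0,0,0.53,0.33,-0.02,0,0],[0,0,0.53,0.34,-0.01,0,0],[0,0,0.53,0.33,-0.02,0,0],[0,0,0.53,0.33,-0.01,0,0],[0,0,0.53,0.33,-0.02,0,0],[0,0,0.52,0.34,-0.01,0,0]])

```text
t: 18.3
tool_pos: [0.4403, -0.0633, 0.2017]
orientation: [-2.186, -2.253, 0.006]
force: [-10.1, -3.1, 1.2]
opening: 0.0122
gripper_force: 30.0
```

```bash
python3 - <<'E'
from g import *
brief(); print(pas(1.66,.15,-.011),pas(1.6,.15,-.011))
E
```

```text
{'t': 18.3, 'q': [-0.256, -0.285, 1.933, -0.002, 1.497, -0.286], 'tool_pos': [0.44, -0.063, 0.202], 'orientation': [-2.186, -2.253, 0.006], 'force': [-10.126, -3.146, 1.196], 'opening': 0.012, 'gripper_force': 29.999}
[ 0.44098312 -0.062023  ] [ 0.44218855 -0.07096493]
```

move_arm(plan=[[0,0,0,0,0,0,26],[0,0,0,0,0,0,26],[0,0,0,0,0,0,26],[0,0,0,0,0,-0.5,26],[0,0,0,0,0,-0.9,26],[0,0,0,0,0,-0.9,26],[0,0,0,0,0,-0.9,26],[0,0,0,0,0,-0.9,26],[0,0,0,-0.9,0,-0.5,70],[0,0,0,-0.9,0,0,70]])

```text
t: 19.3
tool_pos: [0.4448, -0.1084, 0.3206]
orientation: [2.179, 2.257, 0.003]
force: [-0.4, -0.8, -0.4]
opening: 0.0377
gripper_force: 0.0
```

```bash
python3 - <<'E'
from g import *
brief()
for n in('top','side'):
    c=read_camera(n); save(c,n+'3.png'); np.save(n+'3.npy',cloud(c))
    K=np.array([[c['fx'],0,c['cx']],[0,c['fy'],c['cy']],[0,0,1.]])
    X=np.array([[*pas(1.64,.065,-.043),.208],[*pas(1.64,0,0),.228],[*pas(1.64,.116,0),.228]])
    print(cv2.projectPoints(X,np.array(c['rvec']),np.array(c['tvec']),K,np.array(c['distortion'],float))[0].round(1).reshape(-1,2).tolist())
a=cv2.imread('pics/top3.png')[130:230,210:310]; b=cv2.imread('pics/side3.png')[130:230,200:300]
cv2.imwrite('pics/v3.png',cv2.resize(np.hstack([a,b]),None,fx=4,fy=4,interpolation=cv2.INTER_CUBIC))
E
```

```text
{'t': 19.3, 'q': [-0.351, -0.284, 1.718, 0.0, 1.703, -0.386], 'tool_pos': [0.445, -0.108, 0.321], 'orientation': [2.179, 2.257, 0.003], 'force': [-0.427, -0.762, -0.447], 'opening': 0.038, 'gripper_force': 0.0}
[[255.7, 184.9], [241.8, 166.4], [244.4, 200.0]]
[[250.9, 179.2], [259.4, 164.8], [229.8, 172.3]]
```

View pics/v3.png

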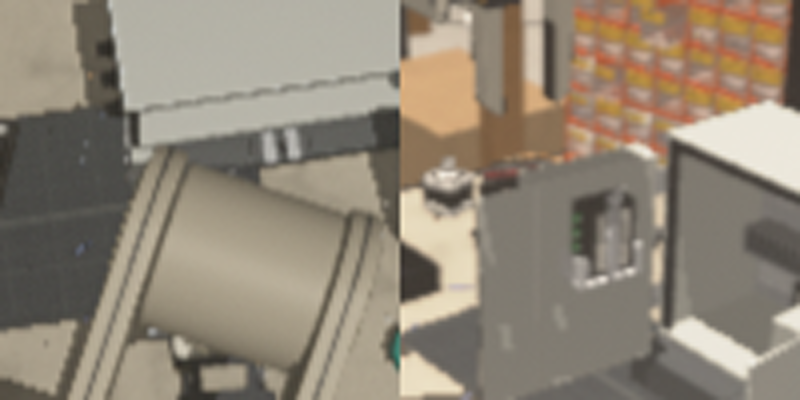

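The side crop shows the passive door open and the module in its pocket at (605,225), full-image (251,186), with the green terminals on the side away from the hinge. Its top edge at row 179 matches the prediction.

```bash
python3 - <<'E'
from g import *
S=np.load('side3.npy'); q=np.vstack([S[170:215,222:240].reshape(-1,3)]); q=q[(q[:,2]>.06)&(q[:,2]<.22)&(q[:,1]<0)]
A=np.c_[q[:,0],np.ones(len(q))]; s=np.linalg.lstsq(A,q[:,1],rcond=None)[0]; print(len(q),s,(A@s-q[:,1]).std())
i=[pas(1.64,.05,-.03),pas(1.64,.1,-.03)]; d=i[1]-i[0]; print('pred',d[1]/d[0], [(x[0]*s[0]+s[1]-x[1]) for x in i], np.arctan(s[0])-np.arctan(d[1]/d[0]))
m=S[180:195,247:256].reshape(-1,3); print(np.median(m,0), pas(1.64,.065,-.056))
b=1.64; k=pas(b,.065,-.044); psi=TH+np.pi/2-b; print(k,psi)
plan([(*pose(k,.29,psi),8,74),(*pose(k,.183,psi),12,74)])
E
```

```text
642 [ 0.04033637 -0.09860071] 0.0017782959013765954
pred 0.050840061292919625 [np.float64(0.002177619902192743), np.float64(0.0027021272302764077)] -0.010481815044850497
[ 0.52057387 -0.1058637   0.18827692] [ 0.5285005 -0.1056376]
[ 0.52789121 -0.09365308] 0.05079632679489676
[[0,0,-0.02,0.07,0.42,0.14,74],[0,0,-0.02,0.07,0.42,0.14,74],[0,0,-0.02,0.06,0.42,0.14,74],[0,0,-0.03,0.06,0.42,0.14,74],[0,0,-0.02,0.06,0.42,0.14,74],[0,0,-0.03,0.06,0.43,0.14,74],[0,0.01,-0.02,0.07,0.43,0.14,74],[0.01,0,-0.03,0.06,0.42,0.15,74],[0,0,0,0,0,0.36,74],[0,0,0,0,0,0.36,74]]
[[0,0,0,0,0,0.36,74],[0,0,0,0,0,0.36,74],[0,0,0,0,0,0.35,74],[0,0,0,0,0,0.36,74],[0,0,0,0,0,0.35,74],[0,0,0,0,0,0.36,74],[0,0,0,0,0,0.35,74],[0,0,0,0,0,0.36,74],[0,0,0,0,0,0.35,74],[0,0,0,0,0,0.36,74]]
```

move_arm(plan=[[0,0,-0.02,0.07,0.42,0.14,74],[0,0,-0.02,0.07,0.42,0.14,74],[0,0,-0.02,0.06,0.42,0.14,74],[0,0,-0.03,0.06,0.42,0.14,74],[0,0,-0.02,0.06,0.42,0.14,74],[0,0,-0.03,0.06,0.43,0.14,74],[0,0.01,-0.02,0.07,0.43,0.14,74],[0.01,0,-0.03,0.06,0.42,0.15,74],[0,0,0,0,0,0.36,74],[0,0,0,0,0,0.36,74]])

```text
t: 20.4
tool_pos: [0.5274, -0.0913, 0.2692]
orientation: [-2.159, -2.278, 0.001]
force: [-0.1, 0.3, -0.4]
opening: 0.074
gripper_force: 0.0
```

move_arm(plan=[[0,0,0,0,0,0.36,74],[0,0,0,0,0,0.36,74],[0,0,0,0,0,0.35,74],[0,0,0,0,0,0.36,74],[0,0,0,0,0,0.35,74],[0,0,0,0,0,0.36,74],[0,0,0,0,0,0.35,74],[0,0,0,0,0,0.36,74],[0,0,0,0,0,0.35,74],[0,0,0,0,0,0.36,74]])

```text
t: 21.4
tool_pos: [0.5271, -0.0912, 0.1803]
orientation: [-2.159, -2.278, 0.001]
force: [0.6, -0.5, 0.1]
opening: 0.0742
gripper_force: 0.0
```

```bash
python3 - <<'E'
from g import *
brief()
c=read_camera('side'); g=c['frame'][110:230,190:310,::-1]; cv2.imwrite('pics/side4.png',cv2.resize(g,None,fx=4.5,fy=4.5,interpolation=cv2.INTER_CUBIC))
E
```

```text
{'t': 21.4, 'q': [-0.268, -0.015, 1.73, 0.001, 1.429, -0.321], 'tool_pos': [0.527, -0.091, 0.18], 'orientation': [-2.159, -2.278, 0.001], 'force': [0.601, -0.477, 0.064], 'opening': 0.074, 'gripper_force': 0.0}
```

View pics/side4.png

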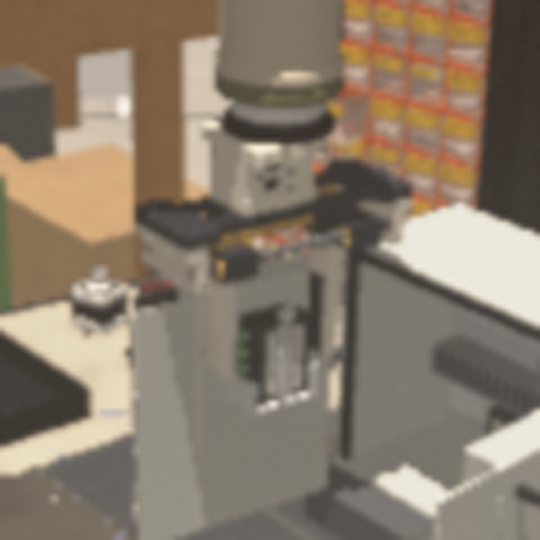

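The crop shows the fingers either side of the module at (285,345), clear of the cheeks and the spring leaf. Next I close on it.

move_arm(plan=[[0,0,0,-0.08,0,-0.1,74],[0,0,0,0,0,0,74],[0,0,0,0,0,0,45],[0,0,0,0,0,0,45],[0,0,0,0,0,0,45],[0,0,0,0,0,0,45],[0,0,0,0,0,0,45],[0,0,0,0,0,0,45],[0,0,0,0,0,0,45],[0,0,0,0,0,0,45]], force=35)

```text
t: 22.45
tool_pos: [0.5273, -0.0932, 0.1837]
orientation: [-2.16, -2.278, 0.001]
force: [-0.5, 0.1, 3.3]
opening: 0.0486
gripper_force: 35.0
```

move_arm(plan=[[0,0,0,0,0,-0.08,45],[0,0,0,0,0,-0.08,45],[0,0,0,0,0,-0.08,45],[0,0,0,0,0,-0.1,45],[0,0,0,0,0,-0.1,45],[0,0,0,0,0,-0.1,45],[0,0,0,0,0,-0.2,45],[0,0,0,0,0,-0.2,45],[0,0,0,0,0,-0.2,45],[0,0,0,0,0,-0.2,45]])

```text
t: 23.45
tool_pos: [0.5274, -0.0932, 0.2177]
orientation: [-2.16, -2.278, 0.0]
force: [-0.1, 3.8, -7.2]
opening: 0.0486
gripper_force: 34.9
```

move_arm(plan=[[0,0,0,0,0,-0.4,45],[0,0,0,0,0,-0.4,45],[0,0,0,0,0,-0.4,45],[0,0,0,0,0,-0.4,45],[0,0,0,0,0,-0.4,45],[0,0,0,0,0,-0.4,45],[0,0,0,0,0,-0.4,45],[0,0,0,0,0,-0.4,45],[0,0,0,0,0,-0.3,45],[0,0,0,0,0,0,45]])

```text
t: 24.45
tool_pos: [0.528, -0.0935, 0.3061]
orientation: [-2.161, -2.279, -0.001]
force: [1.2, -0.1, -0.2]
opening: 0.0483
gripper_force: 35.0
```

```bash
python3 - <<'E'
from g import *
brief()
c=read_camera('side'); g=c['frame'][90:220,130:310,::-1]; cv2.imwrite('pics/side5.png',cv2.resize(g,None,fx=4,fy=4,interpolation=cv2.INTER_CUBIC))
S=cloud(c); f=c['frame'].astype(int)
# tray extent from side
q=np.load('side0.npy'); k=cv2.imread('pics/side0.png').astype(int).max(2)<70
m=k&(q[...,2]>.022)&(q[...,2]<.05)&(q[...,0]>.33)&(q[...,0]<.56)&(q[...,1]>.12)&(q[...,1]<.38)
r=cv2.minAreaRect((q[m][:,:2]*1000).astype(np.float32)); print(m.sum(),r)
P=np.load('top0.npy'); k=cv2.imread('pics/top0.png').astype(int).max(2)<70
m=k&(P[...,0]>.33)&(P[...,0]<.56)&(P[...,1]>.12)&(P[...,1]<.38)&(P[...,2]<.06)
n,l,st,ce=cv2.connectedComponentsWithStats(m.astype(np.uint8)); i=1+st[1:,4].argmax()
r=cv2.minAreaRect((P[l==i][:,:2]*1000).astype(np.float32)); print(st[i],r)
E
```

```text
{'t': 24.45, 'q': [-0.272, -0.061, 1.546, 0.001, 1.657, -0.325], 'tool_pos': [0.528, -0.094, 0.306], 'orientation': [-2.161, -2.279, -0.001], 'force': [1.181, -0.068, -0.17], 'opening': 0.048, 'gripper_force': 34.984}
58 ((437.94183349609375, 253.41954040527344), (118.57646179199219, 160.73548889160156), 9.480147361755371)
[ 144  195   44   37 1338] ((449.8171081542969, 257.9708251953125), (127.5567855834961, 158.79591369628906), 6.338166236877441)
```

View pics/side5.png

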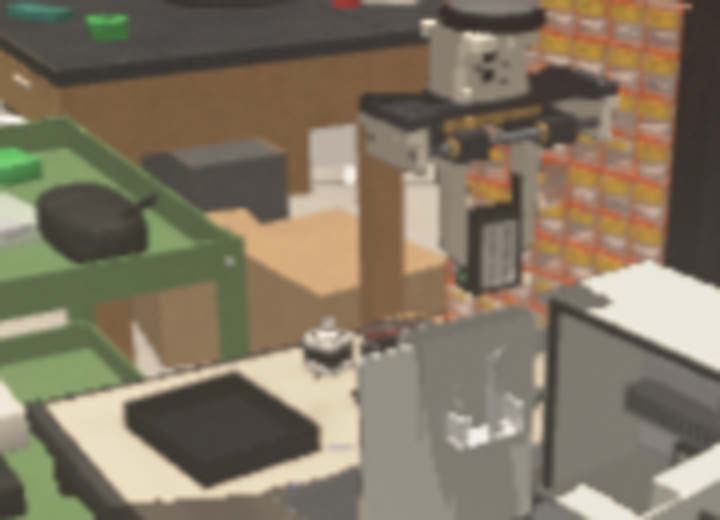

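The crop shows the module held between the fingers at (493,250), clear of the empty pocket at (487,420). The tray is at (220,430).

```bash
python3 - <<'E'
from g import *
T=np.array([.4495,.258])
plan([(*pose([.51,.03],.31,.06),9,45),(*pose(T,.30,.11),15,45),(*pose(T,.10,.11),16,45)])
E
```

```text
[[0,0,-0.01,0.55,-0.05,-0.02,45],[0,0,-0.01,0.55,-0.05,-0.02,45],[0,0,-0.01,0.55,-0.05,-0.02,45],[0,0,-0.01,0.55,-0.05,-0.02,45],[0,0,0,0.55,-0.05,-0.02,45],[0,0,-0.01,0.55,-0.05,-0.02,45],[0,0,0,0.56,-0.04,-0.02,45],[-0.01,-0.01,-0.01,0.55,-0.04,-0.02,45],[0,0,0,0.56,-0.05,-0.03,45],[0,0,-0.03,0.62,-0.12,0.03,45]]
[[0,0,-0.03,0.62,-0.12,0.03,45],[0,0,-0.03,0.62,-0.12,0.03,45],[0,0,-0.03,0.62,-0.12,0.03,45],[0,0,-0.03,0.62,-0.12,0.03,45],[0,0,-0.03,0.62,-0.12,0.03,45],[0,0,-0.03,0.62,-0.11,0.02,45],[0,0,-0.03,0.62,-0.11,0.03,45],[0,0,-0.03,0.62,-0.11,0.02,45],[0,0,-0.04,0.62,-0.11,0.03,45],[0,0,-0.03,0.62,-0.1,0.02,45]]
[[0,0,-0.04,0.62,-0.1,0.03,45],[0,0,-0.03,0.62,-0.1,0.02,45],[0,0,-0.04,0.61,-0.1,0.03,45],[0,0,-0.03,0.62,-0.1,0.02,45],[0,0,0,0,0,0.5,45],[0,0,0,0,0,0.5,45],[0,0,0,0,0,0.5,45],[0,0,0,0,0,0.5,45],[0,0,0,0,0,0.5,45],[0,0,0,0,0,0.5,45]]
[[0,0,0,0,0,0.5,45],[0,0,0,0,0,0.5,45],[0,0,0,0,0,0.5,45],[0,0,0,0,0,0.5,45],[0,0,0,0,0,0.5,45],[0,0,0,0,0,0.5,45],[0,0,0,0,0,0.5,45],[0,0,0,0,0,0.5,45],[0,0,0,0,0,0.5,45],[0,0,0,-0.01,0,0.5,45]]
```

move_arm(plan=[[0,0,-0.01,0.55,-0.05,-0.02,45],[0,0,-0.01,0.55,-0.05,-0.02,45],[0,0,-0.01,0.55,-0.05,-0.02,45],[0,0,-0.01,0.55,-0.05,-0.02,45],[0,0,0,0.55,-0.05,-0.02,45],[0,0,-0.01,0.55,-0.05,-0.02,45],[0,0,0,0.56,-0.04,-0.02,45],[-0.01,-0.01,-0.01,0.55,-0.04,-0.02,45],[0,0,0,0.56,-0.05,-0.03,45],[0,0,-0.03,0.62,-0.12,0.03,45]])

```text
t: 25.5
tool_pos: [0.5057, 0.0465, 0.3089]
orientation: [-2.15, -2.289, 0.0]
force: [-0.2, -0.9, 0.3]
opening: 0.048
gripper_force: 35.0
```

move_arm(plan=[[0,0,-0.03,0.62,-0.12,0.03,45],[0,0,-0.03,0.62,-0.12,0.03,45],[0,0,-0.03,0.62,-0.12,0.03,45],[0,0,-0.03,0.62,-0.12,0.03,45],[0,0,-0.03,0.62,-0.12,0.03,45],[0,0,-0.03,0.62,-0.11,0.02,45],[0,0,-0.03,0.62,-0.11,0.03,45],[0,0,-0.03,0.62,-0.11,0.02,45],[0,0,-0.04,0.62,-0.11,0.03,45],[0,0,-0.03,0.62,-0.1,0.02,45]])

```text
t: 26.5
tool_pos: [0.4648, 0.1989, 0.302]
orientation: [-2.112, -2.324, 0.001]
force: [0.3, -1.0, -0.5]
opening: 0.0488
gripper_force: 35.0
```

move_arm(plan=[[0,0,-0.04,0.62,-0.1,0.03,45],[0,0,-0.03,0.62,-0.1,0.02,45],[0,0,-0.04,0.61,-0.1,0.03,45],[0,0,-0.03,0.62,-0.1,0.02,45],[0,0,0,0,0,0.5,45],[0,0,0,0,0,0.5,45],[0,0,0,0,0,0.5,45],[0,0,0,0,0,0.5,45],[0,0,0,0,0,0.5,45],[0,0,0,0,0,0.5,45]])

```text
t: 27.5
tool_pos: [0.4491, 0.2578, 0.2233]
orientation: [-2.096, -2.338, 0.002]
force: [0.0, 0.2, -0.8]
opening: 0.0486
gripper_force: 35.0
```

move_arm(plan=[[0,0,0,0,0,0.5,45],[0,0,0,0,0,0.5,45],[0,0,0,0,0,0.5,45],[0,0,0,0,0,0.5,45],[0,0,0,0,0,0.5,45],[0,0,0,0,0,0.5,45],[0,0,0,0,0,0.5,45],[0,0,0,0,0,0.5,45],[0,0,0,0,0,0.4,45],[0,0,0,0,0,0,45]])

```text
t: 28.5
tool_pos: [0.4479, 0.2578, 0.1127]
orientation: [-2.094, -2.338, 0.005]
force: [-0.5, -0.4, -0.1]
opening: 0.0486
gripper_force: 35.0
```

```bash
python3 - <<'E'
from g import *
brief()
c=read_camera('side'); g=c['frame'][130:240,130:280,::-1]; cv2.imwrite('pics/side6.png',cv2.resize(g,None,fx=5,fy=5,interpolation=cv2.INTER_CUBIC))
E
```

```text
{'t': 28.5, 'q': [0.422, -0.002, 1.845, 0.001, 1.303, 0.312], 'tool_pos': [0.448, 0.258, 0.113], 'orientation': [-2.094, -2.338, 0.005], 'force': [-0.546, -0.375, -0.132], 'opening': 0.049, 'gripper_force': 34.984}
```

View pics/side6.png

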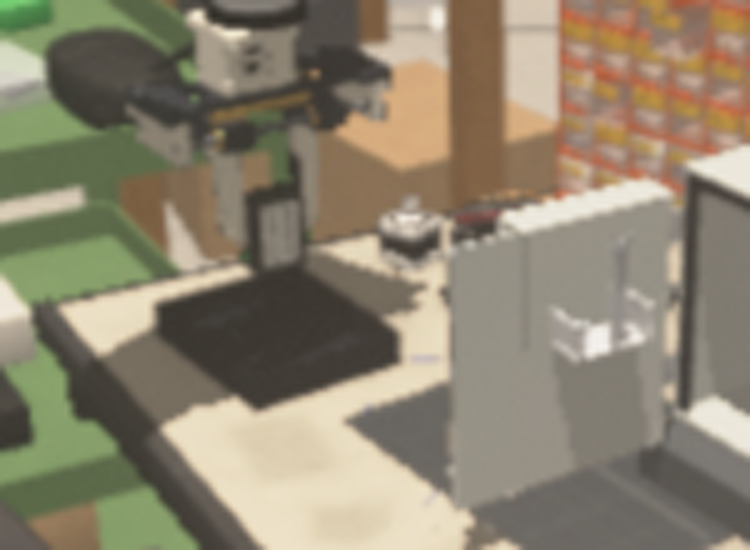

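The crop shows the module held upright at (275,225) over the tray at (280,320). I lower it.

move_arm(plan=[[0,0,0,0,0,0.4,45],[0,0,0,0,0,0.4,45],[0,0,0,0,0,0.4,45],[0,0,0,0,0,0.4,45],[0,0,0,0,0,0.4,45],[0,0,0,0,0,0.2,45],[0,0,0,0,0,0.12,45],[0,0,0,0,0,0.1,45],[0,0,0,0,0,0.08,45],[0,0,0,0,0,0,45]])

```text
t: 29.55
tool_pos: [0.449, 0.2584, 0.0522]
orientation: [-2.095, -2.339, 0.0]
force: [-0.5, -0.3, -0.7]
opening: 0.0484
gripper_force: 35.0
```

move_arm(plan=[[0,0,0,0,0,0.05,45],[0,0,0,0,0,0.05,45],[0,0,0,0,0,0.05,45],[0,0,0,0,0,0.03,45],[0,0,0,0,0,0,45],[0,0,0,0,0,0,45],[0,0,0,0,0,0,45],[0,0,0,0,0,0,45],[0,0,0,0,0,0,45],[0,0,0,0,0,0,45]])

```text
t: 30.55
tool_pos: [0.4489, 0.2584, 0.0478]
orientation: [-2.095, -2.339, 0.001]
force: [0.2, -0.2, -0.8]
opening: 0.0485
gripper_force: 35.0
```

move_arm(plan=[[0,0,0,0,0,0.05,45],[0,0,0,0,0,0.05,45],[0,0,0,0,0,0.05,45],[0,0,0,0,0,0.05,45],[0,0,0,0,0,0,45],[0,0,0,0,0,0,45],[0,0,0,0,0,0,45],[0,0,0,0,0,0,45],[0,0,0,0,0,0,45],[0,0,0,0,0,0,45]])

```text
t: 31.55
tool_pos: [0.4489, 0.2583, 0.0427]
orientation: [-2.095, -2.339, 0.001]
force: [-0.9, 0.5, -1.5]
opening: 0.0484
gripper_force: 35.0
```

move_arm(plan=[[0,0,0,0,0,0.04,45],[0,0,0,0,0,0.04,45],[0,0,0,0,0,0.02,45],[0,0,0,0,0,0,45],[0,0,0,0,0,0,45],[0,0,0,0,0,0,45],[0,0,0,0,0,0,45],[0,0,0,0,0,0,45],[0,0,0,0,0,0,45],[0,0,0,0,0,0,45]])

```text
t: 32.55
tool_pos: [0.449, 0.2584, 0.0407]
orientation: [-2.095, -2.339, 0.001]
force: [-2.1, -2.1, 5.7]
opening: 0.0486
gripper_force: 35.0
```

The vertical force has risen to 5.7 N, so the module is on the tray floor. I release it and rise.

move_arm(plan=[[0,0,0,0,0,0,52],[0,0,0,0,0,0,58],[0,0,0,0,0,0,64],[0,0,0,0,0,0,68],[0,0,0,0,0,0,70],[0,0,0,0,0,0,70],[0,0,0,0,0,0,70],[0,0,0,0,0,-0.2,70],[0,0,0,0,0,-0.4,70],[0,0,0,0,0,-0.6,70]], force=10)

```text
t: 33.55
tool_pos: [0.4485, 0.2581, 0.0707]
orientation: [-2.095, -2.339, 0.002]
force: [-0.0, 0.5, 0.2]
opening: 0.0698
gripper_force: 0.0
```

move_arm(plan=[[0,0,0,0,0,-0.8,70],[0,0,0,0,0,-0.8,70],[0,0,0,0,0,-0.8,70],[0,0,0,0,0,-0.8,70],[0,0,0,0,0,-0.8,70],[0,0,0,0,0,-0.8,70],[0,0,0,0,0,-0.8,70],[0,0,0,0,0,-0.8,70],[0,0,0,0,0,0,70],[0,0,0,0,0,0,70]])

```text
t: 34.55
tool_pos: [0.4495, 0.2584, 0.2311]
orientation: [-2.096, -2.34, -0.002]
force: [-0.6, -0.4, -0.9]
opening: 0.07
gripper_force: 0.0
```

```bash
python3 - <<'E'
from g import *
brief()
c=read_camera('side'); g=c['frame'][130:310,130:380,::-1]; cv2.imwrite('pics/side7.png',cv2.resize(g,None,fx=3.2,fy=3.2,interpolation=cv2.INTER_CUBIC))
S=cloud(c); q=S[(S[...,2]>.045)&(S[...,2]<.1)&(abs(S[...,0]-.449)<.07)&(abs(S[...,1]-.258)<.08)]; print(len(q),q.min(0),q.max(0),np.median(q,0))
E
```

```text
{'t': 34.55, 'q': [0.422, -0.093, 1.712, 0.001, 1.522, 0.312], 'tool_pos': [0.45, 0.258, 0.231], 'orientation': [-2.096, -2.34, -0.002], 'force': [-0.562, -0.381, -0.869], 'opening': 0.07, 'gripper_force': 0.0}
92 [0.42456549 0.24000983 0.04548797] [0.47299164 0.27243393 0.06868377] [0.44738896 0.24930026 0.06014457]
```

View pics/side7.png

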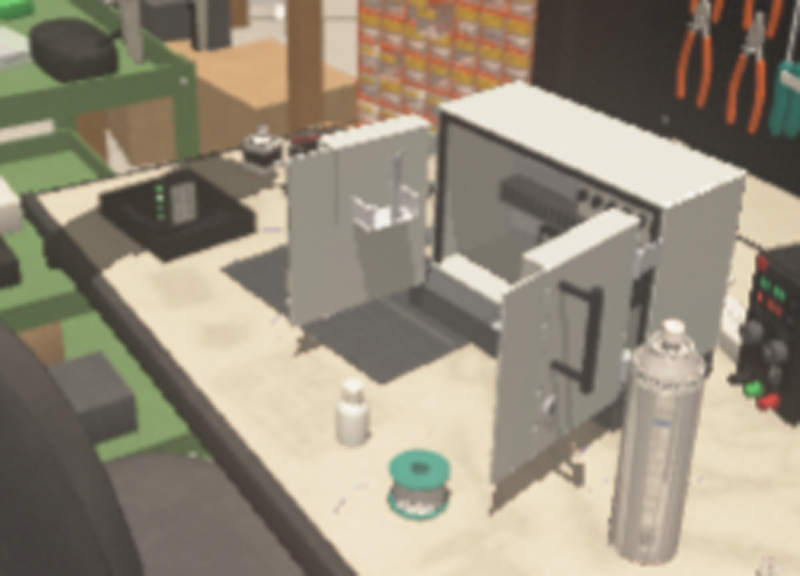

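The picture shows the module standing upright in the tray at (175,200) and both doors wide open at (355,220) and (565,340). The can, bottle and spool have not moved, so I hand in.

```bash
python3 -c "
from plant import *
print(close_job())"
```

```text
the job is handed in; nothing more can be done
None
```

The job is handed in: the module stands upright in the black tray, both doors are open to about 1.63 rad, and the spray can, flux bottle and solder spool look unmoved in the last picture (no verdict was returned).

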